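Seat a cast cover against the stops of a screwdriving jig

TASK

Take the oblong cast cover with the block-shaped hump, set it in the open middle of the jig plate, its long sides parallel to the long rail and a few centimetres clear of both stops, and press it down firmly. Then, keeping it flat on the plate, slide it sideways until it is against the long rail, and after that along the rail until it is against the short end stop. Let go of it there, flat on the plate and home against both.

Things in the scene. Friction and masses are not known exactly. Their poses are not given: they have to be found in the camera images.
- cover: Loose cast aluminium cover, 0.2 kg, upright: oblong flange 90 x 60 x 12 mm with one block-shaped hump 50 x 24 mm in its middle, to be gripped across the 24 mm; top of hump 46 mm above the underside. Same after a half turn; either way round will do. Origin: centre of underside; x along the 90 (and 50) mm, y along the 60 (and 24) mm, z up. Not wanted: the castings with square and round flanges.
- jig: Fixed dark steel plate 190 x 150 x 12 mm on the table, carrying two low stops. Origin: centre of underside, on the table; x along the 190 mm, y along the 150 mm, z up; upper face at z = 12 mm. Home against both stops, the cover's origin lies at x = +32, y = +27, z = +12 mm here, its length along x (either way); over the plate's middle it is about 30 mm clear of both.
- rail: The long stop: fixed steel bar 170 x 18 mm, standing 10 mm above the plate, along the plate's +y edge. Origin: centre of its underside, on the plate; axes parallel to the jig's. Its stop face looks to -y, 9 mm from its origin (at y = +57 mm of the jig).
- end_stop: The short stop: fixed steel bar 18 x 50 mm, standing 10 mm above the plate, at the plate's +x edge. Origin: centre of its underside, on the plate; axes parallel to the jig's. Its stop face looks to -x, 9 mm from its origin (at x = +77 mm of the jig).
Not all that is in view belongs to the job. What is shaped like the cover but blue is not meant.

How it is judged:
By the outcome, as a careful person would: the job done as asked, in the order asked, and still so for the second after the job is handed in, with the robot touching nothing.
It also fails if it takes over 38 s, if anything falls off the work surface, if the arm or the gripper's body presses on something with over 40 N, if the wrist force passes 120 N, or if a joint passes its speed limit or range.

ROBOT

A 6-joint arm with a two-finger parallel gripper is mounted at the origin on the work surface. World frame = base frame: x ahead of the robot, y to its left, z up, the work surface at z = 0. Lengths are in m, angles in rad, forces in N, time in s.
With the tool pointing down it reaches from about 0.375 to 0.975 m from the base axis. Payload 3.8 kg.
Tool frame: the origin (TCP) lies at the very end of the fingers, on their centre line; the grasp point (between the pads) lies 19 mm behind it; z points along the fingers, y is the line along which they close (so a half turn about z gives the same grasp; the last joint's range is limited). The gripper opens to 85 mm and grips with 20 to 120 N. Pads are 22 mm wide; open, the fingers measure 114 mm over their backs; the gripper's body (76 mm by 85 mm) begins 54 mm behind the grasp point. The pads swing forward as they close: fully open they stand 13 mm farther back than shut.
Start: joints at [1.153, 0.264, 1.604, -0, 1.274, -0.037], TCP at [0.251, 0.627, 0.231] pointing down, gripper open.
Joint ranges: [-2.63, 2.63], [-0.94, 2.18], [0.31, 2.57], [-1.31, 4.45], [0, 2.66], [-2.55, 2.55]. Speed limits (rad/s): [2.57, 2.57, 3.14, 3.14, 3.14, 3.14].

INTERFACE

Orientations are given as a rotation vector (axis times angle).
In Python, from workcell import monitor, viewer, job gives the robot as it stands. The module is installed in compiled form; this text tells all that it offers.
- The arm moves only by the tool step_arm, never from a script. Its argument "series" is one flat list of numbers, 4 for each row, row after row: the shift along the tool's x, y, z in m, then the turn about the tool's z in rad. A call has 1 to 8 rows; each row is the pose to reach, as a shift and turn from the pose commanded when the call began, along the tool's axes at that moment; what a row does not reach only later rows make up. A row lasts 1/8 s, in which the tool goes at most 62.5 mm and 10.7 degrees, less where a joint would pass 70% of its speed; a pose out of reach is approached as far as the arm can. A call with a gripper value outside its range is refused whole. "gripper" is the opening, from 0 (shut) to 1 (fully open), set as the call begins (left out, the last holds). The fingers move at their own pace and stop on an object; "newtons" is the grip in N (left out, the last holds). Time passes only in rows, so rows that repeat a pose let the fingers close. It gives the time, the measured TCP pose, the force, the opening and the grip force at its end, in the units of the state.
- monitor.read_state(): the state, without advancing time (a new reading comes with each control period).
- viewer.read_camera(name): name is "side" or "top"; returns a dict with "image" (420x560x3 uint8, red, green, blue), "intrinsics" (3x3 intrinsics, pixels), "T" (4x4, takes a point from camera to world coordinates). Camera axes: x right, y up, looking along -z (the intrinsics and any distortion apply to the point x, -y, -z); pixel columns grow to the right and rows downward; lengths in m; the calibration is good to about 2 mm. A picture is of the moment at which its call begins. There is no depth.
- job.finish_job(): hands the job in; it is judged then, once.
Trained networks look in a picture, given as the dict that the camera call returned (one of the last four; its "shot" number tells which), for a name from the list of things; names that differ only in an ending like _2 or _b are one class to them, and where a whole thing is asked for, a point or a joint stands for the part that bears it (a point fixed in the world has none). Each returns a list of dicts, best first, with "score" (0 to 1); they miss things now and then, are a little off and sometimes report something else, mostly with a low value. They report only what shows in the picture. A call takes as long as a camera call. They do not tell look-alikes from the thing itself.
- viewer.boxes_of(picture, label): "extent" ([centre column, centre row, width, height] in pixels, round what is visible of it).
- viewer.spot_point(picture, label): "point" ([column, row] in pixels: a listed point, or the origin of a listed thing).
The state is a dict: "time": time; "q": joint angles; "joint_vel": joint speeds; "joint_torque": joint torques, N m; "tool_pos": TCP position; "tcp_rot": TCP orientation; "wrist_force": force on the tool from outside, world axes, zero at the start; "torque": the same for the moment, N m; "width": opening from 0.0 (shut) to 1.0 (fully open); "grip_force": force on a finger pad.
Only numpy, scipy, OpenCV 4.12 (cv2) and the standard library are available. Lean on these libraries where they do the work, as an engineer would, in place of code of your own. Each camera call takes 0.05 s, during which the arm holds its last target. There are 200 camera calls.

## Working session

There is one attempt and no reset: what is moved stays moved. The work goes in short steps, Python scripts to look and compute and a tool call to move; the robot and the scene stay as the last step left them, time stands still between calls to the robot, and variables do not carry over. Pictures are saved under pics/ and viewed, at most 10 in all, crops included, and the job is handed in when it is done.

Besides the shell and the picture viewer there is one more tool, called after "Emit:" as a command line: name --argument value ..., lists and objects as JSON in quotes. step_arm: Moves the arm, as the interface text tells. Its arguments: {"type":"object","properties":{"series":{"type":"array"},"gripper":{"type":"number"},"newtons":{"type":"number"}},"required":["series"]}

```bash
mkdir -p pics; cat > h.py <<'E'
import numpy as np,cv2
from workcell import monitor,viewer,job
def snap(n,f=None):
    p=viewer.read_camera(n)
    if f: cv2.imwrite('pics/'+f,p['image'][:,:,::-1])
    return p
def ray(p,uv):
    K=np.array(p['intrinsics']);T=np.array(p['T'])
    d=np.linalg.inv(K)@[uv[0],uv[1],1.];d=T[:3,:3]@[d[0],-d[1],-d[2]]
    return T[:3,3],d
def world(p,uv,z):
    o,d=ray(p,uv);return o+d*(z-o[2])/d[2]
def proj(p,X):
    T=np.array(p['T']);c=T[:3,:3].T@(np.array(X)-T[:3,3]);c=np.array(p['intrinsics'])@[c[0],-c[1],-c[2]];return c[:2]/c[2]
E
python3 - <<'E'
from h import *
s=monitor.read_state();print(s)
for n in('top','side'):
    p=snap(n,n+'0.png');print(n,[k for k in p],p['intrinsics'],p['T'])
    for l,z in(('cover',0),('jig',0),('rail',.012),('end_stop',.012)):
        print(l,[(d['score'],np.round(d['extent'])) for d in viewer.boxes_of(p,l)],[(d['score'],np.round(d['point'],1),world(p,d['point'],z).round(4)) for d in viewer.spot_point(p,l)])
E
```

```text
{'time': 0.0, 'q': array([ 1.15308694e+00,  2.64766871e-01,  1.60539761e+00,  1.68310746e-05,
        1.27365754e+00, -3.69037894e-02]), 'joint_vel': array([-0.00182837, -0.00053567, -0.00039681,  0.0006306 ,  0.00036164,
       -0.00102511]), 'joint_torque': array([ 1.87689126e-03, -5.15101862e+01, -3.67314827e+01,  2.03722934e-04,
        1.27631030e-02, -8.83206127e-06]), 'tool_pos': array([0.25057942, 0.62598092, 0.22994   ]), 'tcp_rot': array([-0.59446956, -3.08430606,  0.00340555]), 'wrist_force': array([-0.43201401,  0.16398349,  0.15777538]), 'torque': array([-0.01716106,  0.00414605,  0.0917248 ]), 'grip_force': 0.0, 'width': 0.9994779748500581}
top ['image', 'intrinsics', 'T', 'shot'] [[515.36750457   0.         273.47202715]
 [  0.         515.36750457 212.28007906]
 [  0.           0.           1.        ]] [[-0.02792291  0.99313257 -0.11361344  0.40200465]
 [-0.99906114 -0.03149293 -0.02974965 -0.10006123]
 [-0.03312337  0.11267607  0.99307953  1.20259045]
 [ 0.          0.          0.          1.        ]]
cover [(0.96, array([430., 139.,  41.,  34.])), (0.85, array([28
[... 1013 characters left out ...]
 40.,  55.])), (0.77, array([332., 232.,  42.,  32.])), (0.55, array([204., 234.,  22.,  37.]))] [(0.94, array([332.4, 236.2]), array([ 0.6415, -0.148 ,  0.    ])), (0.68, array([408.2, 344. ]), array([ 0.7013, -0.4407,  0.    ])), (0.61, array([207.7, 235.4]), array([ 0.3485, -0.0965,  0.    ]))]
jig [(0.96, array([266., 168.,  68.,  45.]))] [(0.81, array([266.8, 166.7]), array([0.533 , 0.1549, 0.    ]))]
rail [(0.86, array([270., 151.,  52.,   7.]))] [(0.9, array([270.8, 155.7]), array([0.5511, 0.1912, 0.012 ])), (0.39, array([299.2, 163.2]), array([0.6258, 0.1404, 0.012 ]))]
end_stop [(0.38, array([296., 163.,   6.,  12.]))] [(0.44, array([298.6, 164.3]), array([0.6229, 0.1354, 0.012 ]))]
```

View pics/top0.png

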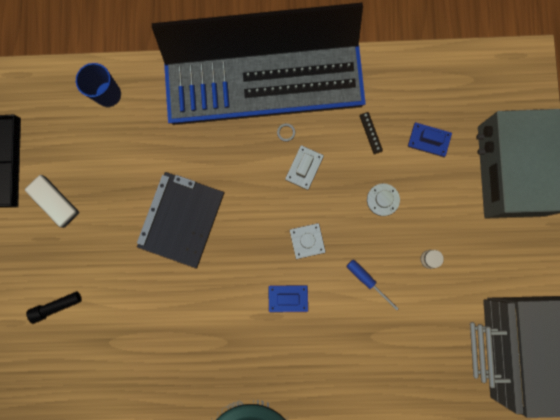

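View pics/side0.png

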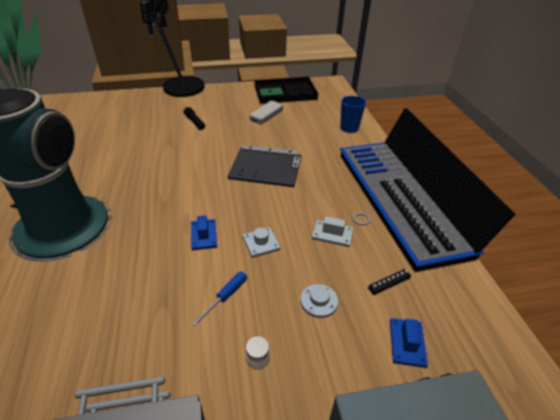

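The silver oblong cover is at about (304,168) in the top image and (332,232) in the side image. The two blue ones at (430,139) and (287,297) are decoys. The jig is at (180,220), with its rail on the left and its end stop at the top (185,181).

```bash
cat >> h.py <<'E'
from scipy.optimize import minimize
def box(x0,x1,y0,y1,z0,z1): return np.array([[x,y,z] for x in(x0,x1) for y in(y0,y1) for z in(z0,z1)])
COVER=[box(-.045,.045,-.03,.03,0,.012),box(-.025,.025,-.012,.012,.012,.046)]
JIG=[box(-.095,.095,-.075,.075,0,.012)]
def fit(p,mask,parts,x0,z=0.):
    S=4;m=cv2.GaussianBlur(cv2.resize(mask.astype(np.float32),None,fx=S,fy=S,interpolation=cv2.INTER_LINEAR),(0,0),3)
    def cost(v):
        c,s=np.cos(v[2]),np.sin(v[2]);im=np.zeros(m.shape,np.uint8)
        for b in parts:
            q=np.array([proj(p,[v[0]+c*a[0]-s*a[1],v[1]+s*a[0]+c*a[1],a[2]+z]) for a in b])
            h=cv2.convexHull(((q+.5)*S-.5).astype(np.float32)).astype(np.float64)
            cv2.fillConvexPoly(im,np.round(h*16).astype(np.int32),1,shift=4)
        return float(np.abs(cv2.GaussianBlur(im.astype(np.float32),(0,0),3)-m).sum()/m.sum())
    x0=np.array(x0);sx=np.array([x0]+[x0+d for d in np.diag([.008,.008,.12])])
    r=minimize(cost,x0,method='Nelder-Mead',options=dict(initial_simplex=sx,xatol=1e-4,fatol=1e-5))
    return r.x,r.fun
def comp(mask,uv):
    mask=cv2.morphologyEx(mask.astype(np.uint8),cv2.MORPH_CLOSE,np.ones((5,5)))
    n,l=cv2.connectedComponents(mask);w=l[int(uv[1])-4:int(uv[1])+5,int(uv[0])-4:int(uv[0])+5];w=w[w>0]
    m=(l==np.bincount(w).argmax()).astype(np.uint8)
    cs,_=cv2.findContours(m,cv2.RETR_EXTERNAL,cv2.CHAIN_APPROX_NONE);return cv2.drawContours(np.zeros_like(m),cs,-1,1,-1)
def nowood(p):
    im=p['image'].astype(int);return (im[:,:,0]-im[:,:,2])<25
E
python3 - <<'E'
from h import *
for n,uc,uj in(('top',(304,168),(180,225)),('side',(332,232),(266,168))):
    p=snap(n);m=nowood(p)
    for nm,u,P,x0 in(('cover',uc,COVER,(.645,-.144,0)),('jig',uj,JIG,(.53,.157,0))):
        k=comp(m,u);best=min((fit(p,k,P,(*x0[:2],a)) for a in np.arange(-1.5,1.5,.5)),key=lambda r:r[1])
        print(n,nm,k.sum(),best[0].round(4),round(best[1],3))
    
E
```

```text
top cover 952 [ 0.6439 -0.1393 -0.4623] 0.055
top jig 5178 [ 0.5308  0.1566 -0.3631] 0.018
side cover 851 [ 0.6433 -0.1402 -0.4576] 0.109
side jig 2220 [ 0.5297  0.1583 -0.3551] 0.057
```

```bash
cat >> h.py <<'E'
from scipy.spatial.transform import Rotation as Ro
def go(xyz,yaw):
    s=monitor.read_state();R=Ro.from_rotvec(s['tcp_rot']).as_matrix()
    d=R.T@(np.array(xyz)-s['tool_pos']);y=np.arctan2(R[1,0],R[0,0])
    t=(-(yaw-y)+np.pi/2)%np.pi-np.pi/2
    print('t',round(s['time'],2),'pos',s['tool_pos'].round(4),'shift',d.round(4),'turn',round(t,4),'F',s['wrist_force'].round(1),'w',round(s['width'],3),'tilt',R[:2,2].round(4))
E
python3 -c "
from h import *
go((.6437,-.1397,.15),-.46)"
```

```text
t 1.0 pos [0.2509 0.6266 0.2313] shift [-0.6495 -0.5655  0.0813] turn 0.0793 F [ 1.7 -0.4  0.7] w 1.008 tilt [ 0. -0.]
```

Emit:
step_arm --series '[-0.02, -0.018, 0, 0, -0.06, -0.053, 0, 0.01, -0.1, -0.088, 0, 0.02, -0.14, -0.123, 0, 0.03, -0.18, -0.158, 0, 0.04, -0.22, -0.193, 0, 0.05, -0.26, -0.228, 0, 0.06, -0.3, -0.263, 0, 0.079]' --gripper 0.65 --newtons 80

```text
time: 2.0
tool_pos: [0.4323, 0.2695, 0.2317]
tcp_rot: [0.716, 3.058, 0.001]
wrist_force: [0.6, 0.1, -0.9]
width: 0.65
grip_force: 0.0
```

```bash
python3 -c "
from h import *
go((.6437,-.1397,.15),-.46)"
```

```text
t 2.0 pos [0.4323 0.2695 0.2317] shift [-0.3711 -0.2728  0.0817] turn -0.0001 F [ 0.6  0.1 -0.9] w 0.65 tilt [0.0009 0.0004]
```

Emit:
step_arm --series '[-0.045, -0.034, 0, 0, -0.093, -0.069, 0.005, 0, -0.14, -0.103, 0.015, 0, -0.186, -0.137, 0.03, 0, -0.233, -0.171, 0.05, 0, -0.28, -0.206, 0.07, 0, -0.327, -0.24, 0.08, 0, -0.365, -0.268, 0.081, 0]'

```text
time: 3.0
tool_pos: [0.6398, -0.1332, 0.1489]
tcp_rot: [-0.717, -3.057, 0.0]
wrist_force: [-0.3, 0.7, 0.1]
width: 0.652
grip_force: 0.0
```

Emit:
step_arm --series '[0, 0, 0, 0]'

```text
time: 3.12
tool_pos: [0.6409, -0.1345, 0.1499]
tcp_rot: [0.722, 3.057, -0.001]
wrist_force: [-0.0, 0.5, 0.2]
width: 0.651
grip_force: 0.0
```

```bash
python3 -c "
from h import *
go((.6437,-.1397,.017),-.46);p=snap('top','t1.png');cv2.imwrite('pics/t1c.png',cv2.resize(p['image'][80:260,200:420,::-1],None,fx=3,fy=3))
p=snap('side');cv2.imwrite('pics/s1c.png',cv2.resize(p['image'][100:280,240:440,::-1],None,fx=3,fy=3))
go((.6437,-.1397,.017),-.46)"
```

```text
t 3.12 pos [ 0.6409 -0.1345  0.1499] shift [-0.0047 -0.0034  0.1329] turn -0.0036 F [-0.   0.5  0.2] w 0.651 tilt [ 0.0005 -0.0007]
t 3.23 pos [ 0.6396 -0.1313  0.15  ] shift [-0.0076 -0.0057  0.133 ] turn -0.001 F [0.3 0.2 0.1] w 0.648 tilt [-0.0007  0.0007]
```

View pics/s1c.png

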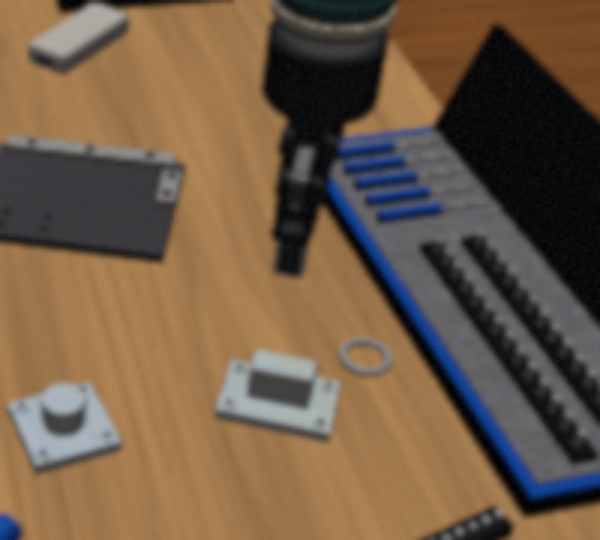

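The side view shows the gripper hanging above the cover (crop 280,385), with clear space around it.

Emit:
step_arm --series '[-0.006, -0.005, 0.02, 0, -0.006, -0.005, 0.05, 0, -0.006, -0.005, 0.075, 0, -0.006, -0.005, 0.085, 0, -0.006, -0.005, 0.085, 0, -0.006, -0.005, 0.085, 0]'

```text
time: 3.98
tool_pos: [0.6438, -0.1382, 0.0664]
tcp_rot: [0.715, 3.057, -0.0]
wrist_force: [-0.2, -0.9, -0.0]
width: 0.652
grip_force: 0.0
```

```bash
python3 -c "
from h import *
for i in range(3):
  p=snap('top' if i else 'side');cv2.imwrite('pics/d%d.png'%i,cv2.resize(p['image'][(80 if i else 140):(260 if i else 290),220:420,::-1],None,fx=3,fy=3));go((.6437,-.1397,.017),-.46)"
```

```text
t 4.03 pos [ 0.6441 -0.1384  0.0667] shift [-0.0001 -0.0014  0.0497] turn 0.0005 F [0.6 0.6 0. ] w 0.65 tilt [ 0.0024 -0.0006]
t 4.08 pos [ 0.6441 -0.1385  0.0668] shift [-0.0001 -0.0013  0.0498] turn 0.0004 F [0.1 0.  0.2] w 0.648 tilt [ 0.0025 -0.0007]
t 4.12 pos [ 0.644  -0.1385  0.0667] shift [-0.0002 -0.0012  0.0497] turn 0.0003 F [0.2 1.1 0.4] w 0.651 tilt [ 0.0024 -0.0006]
```

View pics/d0.png

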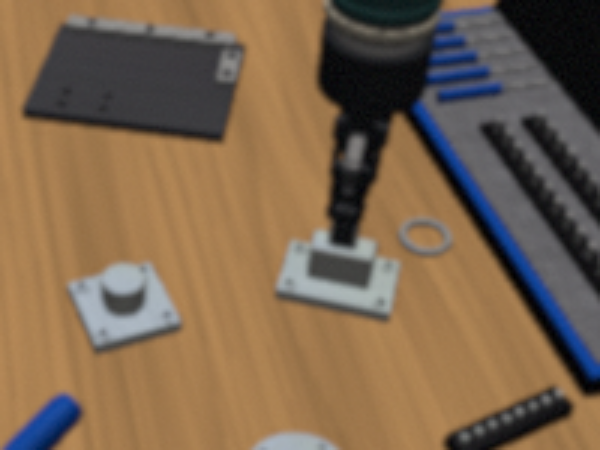

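The fingers are centred over the hump (crop 345,240), so I'll descend and grip.

Emit:
step_arm --series '[0, -0.001, 0.015, 0, 0, -0.001, 0.03, 0, 0, -0.001, 0.042, 0, 0, -0.001, 0.049, 0, 0, -0.001, 0.049, 0]'

```text
time: 4.75
tool_pos: [0.6418, -0.139, 0.0151]
tcp_rot: [-0.716, -3.057, -0.0]
wrist_force: [-0.4, -1.1, -0.3]
width: 0.648
grip_force: 0.0
```

Emit:
step_arm --series '[0, 0, 0, 0, 0, 0, 0, 0, 0, 0, 0, 0, 0, 0, 0, 0, 0, 0, 0, 0]' --gripper 0

```text
time: 5.38
tool_pos: [0.6434, -0.1394, 0.0173]
tcp_rot: [0.715, 3.057, -0.0]
wrist_force: [0.1, -0.7, 5.5]
width: 0.267
grip_force: 79.4
```

```bash
python3 -c "
from h import *
go((.5303,.1573,.08),-.36)"
```

```text
t 5.38 pos [ 0.6434 -0.1394  0.0173] shift [ 0.2329  0.2157 -0.0631] turn -0.0998 F [ 0.1 -0.7  5.5] w 0.267 tilt [ 0.0018 -0.0005]
```

Emit:
step_arm --series '[0, 0, -0.02, 0, 0.01, 0.009, -0.05, 0, 0.04, 0.037, -0.064, 0, 0.08, 0.074, -0.064, -0.02, 0.12, 0.111, -0.064, -0.04, 0.16, 0.148, -0.064, -0.06, 0.195, 0.181, -0.064, -0.08, 0.221, 0.205, -0.064, -0.1]'

```text
time: 6.38
tool_pos: [0.5339, 0.1443, 0.0807]
tcp_rot: [-0.559, -3.091, 0.0]
wrist_force: [0.6, 0.2, -1.6]
width: 0.262
grip_force: 78.7
```

Emit:
step_arm --series '[0.006, 0.005, 0, 0, 0.01, 0.009, 0, 0, 0.01, 0.009, 0, 0, 0.01, 0.009, 0, 0]'

```text
time: 6.88
tool_pos: [0.5297, 0.1536, 0.0803]
tcp_rot: [0.564, 3.09, -0.0]
wrist_force: [0.1, 0.5, -1.5]
width: 0.266
grip_force: 78.8
```

```bash
python3 -c "
from h import *
for n in('side','top'):
  p=snap(n);c=p['image'][90:210,190:350] if n=='side' else p['image'][140:300,100:300];cv2.imwrite('pics/h_%s.png'%n,cv2.resize(c[:,:,::-1],None,fx=4 if n=='side' else 3,fy=4 if n=='side' else 3))
  go((.5303,.1573,.029),-.36)"
```

```text
t 6.92 pos [0.5297 0.1536 0.0803] shift [0.0007 0.0037 0.0513] turn -0.0011 F [ 0.9 -0.9 -0.9] w 0.266 tilt [-0.     -0.0002]
t 6.97 pos [0.5296 0.1537 0.0803] shift [0.0006 0.0036 0.0513] turn -0.0011 F [ 0.2 -0.2 -2.2] w 0.268 tilt [-0.     -0.0002]
```

View pics/h_side.png

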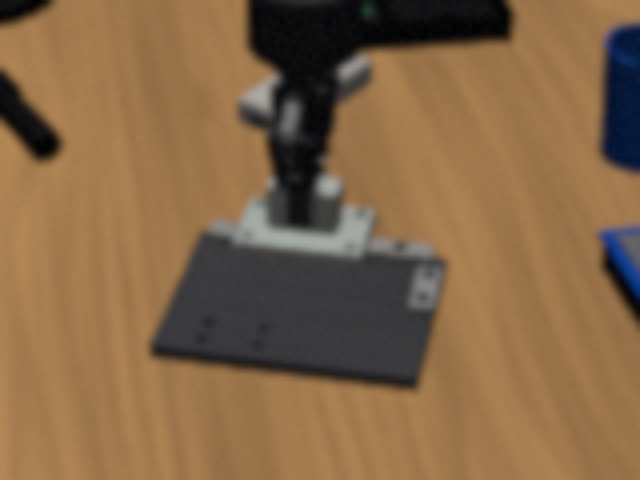

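The cover is held level over the middle of the jig plate, with the rail behind it and the end stop to the right. I'll lower it and press gently.

Emit:
step_arm --series '[0, 0.002, 0.015, 0, 0, 0.002, 0.03, 0, 0, 0.002, 0.042, 0, 0, 0.002, 0.049, 0, 0, 0.002, 0.051, 0, 0, 0.002, 0.052, 0]'

```text
time: 7.72
tool_pos: [0.5293, 0.1563, 0.0292]
tcp_rot: [-0.562, -3.089, 0.001]
wrist_force: [-7.1, -1.5, 13.1]
width: 0.263
grip_force: 80.9
```

Emit:
step_arm --series '[0, 0, 0.001, 0, 0, 0, 0.001, 0]'

```text
time: 7.98
tool_pos: [0.5293, 0.1563, 0.0292]
tcp_rot: [-0.562, -3.089, 0.001]
wrist_force: [-9.1, -2.0, 14.7]
width: 0.265
grip_force: 81.2
```

Emit:
step_arm --series '[0, 0, 0.002, 0, 0, 0, 0.004, 0, 0, 0, 0.004, 0]'

```text
time: 8.35
tool_pos: [0.5293, 0.1564, 0.0292]
tcp_rot: [-0.561, -3.089, 0.002]
wrist_force: [-20.7, -5.7, 43.3]
width: 0.266
grip_force: 85.0
```

Pressed with 43 N. I'll ease off to a light hold-down and slide toward the rail (tool +y).

Emit:
step_arm --series '[0, 0, -0.0035, 0, 0, 0.004, -0.0035, 0, 0, 0.009, -0.0035, 0, 0, 0.014, -0.0035, 0, 0, 0.019, -0.0035, 0, 0, 0.023, -0.0035, 0, 0, 0.023, -0.0035, 0]'

```text
time: 9.22
tool_pos: [0.5399, 0.1765, 0.0292]
tcp_rot: [0.56, 3.088, -0.003]
wrist_force: [-3.0, -9.5, 14.7]
width: 0.262
grip_force: 81.0
```

```bash
cat >> h.py <<'E'
def rep(x=.53025,y=.15745,a=-.359):
    s=monitor.read_state();c,n=np.cos(a),np.sin(a);A=np.array([[c,n],[-n,c]])
    print('jig xy',(A@(s['tool_pos'][:2]-[x,y])).round(4),'z',s['tool_pos'][2].round(4),'F jig',(A@s['wrist_force'][:2]).round(1),s['wrist_force'][2].round(1),'M',s['torque'].round(2))
E
python3 -c "
from h import *
rep();go((.54,.18,.029),-.36)"
```

```text
jig xy [0.0023 0.0212] z 0.0292 F jig [  0.5 -10. ] 14.7 M [-1.29  0.68  0.08]
t 9.22 pos [0.5399 0.1765 0.0292] shift [0.0011 0.0033 0.0002] turn 0.0013 F [-3.  -9.5 14.7] w 0.262 tilt [ 0.0026 -0.0024]
```

Emit:
step_arm --series '[0, 0.002, 0, 0, 0, 0.004, 0, 0, 0, 0.005, 0, 0, 0, 0.006, 0, 0, 0, 0.007, 0, 0, 0, 0.008, 0, 0]'

```text
time: 9.98
tool_pos: [0.5401, 0.1779, 0.0295]
tcp_rot: [-0.558, -3.09, 0.02]
wrist_force: [-9.3, -32.2, 29.6]
width: 0.267
grip_force: 83.3
```

```bash
python3 -c "
from h import *
rep()"
```

```text
jig xy [0.0021 0.0226] z 0.0295 F jig [  2.6 -33.4] 29.6 M [-5.29  1.66 -0.43]
```

```bash
python3 -c "
from h import *
p=snap('side');c=p['image'][125:200,220:310];q=snap('top');d=q['image'][165:275,130:235]
a=cv2.resize(c[:,:,::-1],(540,450),interpolation=cv2.INTER_CUBIC);cv2.imwrite('pics/r_side.png',a)
cv2.imwrite('pics/r_top.png',cv2.resize(d[:,:,::-1],None,fx=5,fy=5,interpolation=cv2.INTER_CUBIC));rep()
s=monitor.read_state();print(Ro.from_rotvec(s['tcp_rot']).as_matrix().round(3))"
```

```text
jig xy [0.0021 0.0226] z 0.0295 F jig [  0.9 -32.2] 28.0 M [-4.96  1.55 -0.42]
[[-0.937  0.35  -0.004]
 [ 0.35   0.937 -0.012]
 [-0.001 -0.013 -1.   ]]
```

View pics/r_side.png

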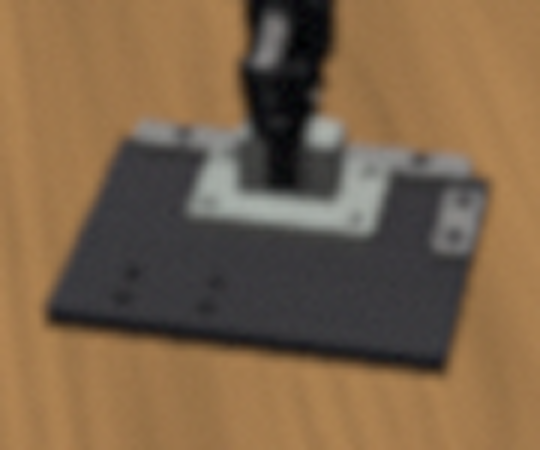

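The cover sits against the rail. The contact force jumped from 10 to 33 N, and the end stop is about 28 mm to the right. I'll ease the push, keep a light bias on the rail, and slide along it (tool −x).

Emit:
step_arm --series '[0, -0.003, -0.001, 0, -0.004, -0.003, -0.001, 0, -0.009, -0.003, -0.001, 0, -0.014, -0.003, -0.001, 0, -0.019, -0.003, -0.001, 0, -0.023, -0.003, -0.001, 0, -0.023, -0.003, -0.001, 0]'

```text
time: 10.95
tool_pos: [0.5512, 0.1733, 0.0297]
tcp_rot: [-0.559, -3.071, 0.012]
wrist_force: [-36.3, -6.6, 43.1]
width: 0.266
grip_force: 84.8
```

```bash
python3 -c "
from h import *
rep()"
```

```text
jig xy [0.014  0.0222] z 0.0297 F jig [-31.7 -19. ] 43.1 M [-0.75  5.2  -0.03]
```

Friction has it dragging because the hold-down crept up to 43 N. I'll reduce the down force and carry on.

Emit:
step_arm --series '[0, 0, -0.002, 0, 0, -0.001, -0.004, 0, 0, -0.001, -0.004, 0]'

```text
time: 11.32
tool_pos: [0.556, 0.1715, 0.0298]
tcp_rot: [-0.56, -3.082, 0.009]
wrist_force: [-9.9, -5.6, 3.3]
width: 0.267
grip_force: 79.8
```

```bash
python3 -c "
from h import *
rep()
s=monitor.read_state();print(Ro.from_rotvec(s['tcp_rot']).as_matrix().round(3))"
```

```text
jig xy [0.0191 0.0222] z 0.0298 F jig [-7.3 -8.7] 3.3 M [-1.02  1.48 -0.11]
[[-0.936  0.352 -0.01 ]
 [ 0.352  0.936 -0.004]
 [ 0.008 -0.007 -1.   ]]
```

Emit:
step_arm --series '[-0.001, 0, 0.0005, 0, -0.003, 0, 0.0005, 0, -0.005, 0, 0.0005, 0, -0.007, 0, 0.0005, 0, -0.007, 0, 0.0005, 0]'

```text
time: 11.95
tool_pos: [0.5613, 0.1694, 0.0298]
tcp_rot: [-0.56, -3.079, 0.009]
wrist_force: [-15.4, -5.3, 11.0]
width: 0.262
grip_force: 80.6
```

```bash
python3 -c "
from h import *
rep()"
```

```text
jig xy [0.0249 0.0221] z 0.0298 F jig [-12.6 -10.4] 11.0 M [-0.74  2.26 -0.06]
```

Sliding steadily, so I'll keep going with a slight z relief.

Emit:
step_arm --series '[-0.002, 0, -0.0005, 0, -0.004, 0, -0.001, 0, -0.005, 0, -0.001, 0, -0.005, 0, -0.001, 0]'

```text
time: 12.45
tool_pos: [0.5667, 0.1674, 0.0299]
tcp_rot: [-0.56, -3.08, 0.009]
wrist_force: [-10.7, -5.5, 3.7]
width: 0.266
grip_force: 79.6
```

```bash
python3 -c "
from h import *
rep()"
```

```text
jig xy [0.0307 0.0221] z 0.0299 F jig [-8.1 -9. ] 3.7 M [-0.89  1.66 -0.09]
```

Emit:
step_arm --series '[-0.001, 0, 0, 0, -0.002, 0, 0, 0, -0.003, 0, -0.0005, 0, -0.003, 0, -0.0005, 0]'

```text
time: 12.95
tool_pos: [0.5681, 0.1669, 0.0301]
tcp_rot: [-0.56, -3.077, 0.009]
wrist_force: [-12.7, -2.7, 3.9]
width: 0.271
grip_force: 79.8
```

```bash
python3 -c "
from h import *
rep()"
```

```text
jig xy [0.0321 0.0222] z 0.0301 F jig [-10.9  -7. ] 3.9 M [-0.48  2.21 -0.18]
```

Emit:
step_arm --series '[-0.001, 0.001, 0.0005, 0, -0.002, 0.001, 0.0005, 0, -0.003, 0.001, 0.0005, 0, -0.003, 0.001, 0.0005, 0]'

```text
time: 13.45
tool_pos: [0.5681, 0.167, 0.0301]
tcp_rot: [-0.559, -3.071, 0.011]
wrist_force: [-23.5, -2.4, 17.0]
width: 0.265
grip_force: 81.3
```

```bash
python3 -c "
from h import *
p=snap('side');c=p['image'][125:200,220:310];q=snap('top')
cv2.imwrite('pics/e_side.png',cv2.resize(c[:,:,::-1],(540,450),interpolation=cv2.INTER_CUBIC))
rep()
s=monitor.read_state();print(Ro.from_rotvec(s['tcp_rot']).as_matrix().round(3))"
```

```text
jig xy [0.0322 0.0222] z 0.0301 F jig [-22.2 -10.7] 16.7 M [-0.41  3.55 -0.22]
[[-0.936  0.353 -0.021]
 [ 0.353  0.936 -0.004]
 [ 0.018 -0.011 -1.   ]]
```

View pics/e_side.png

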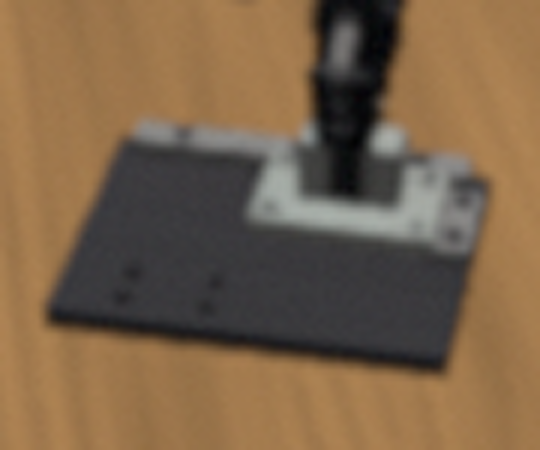

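It's against both stops: pushing harder no longer moved it, and the force rose. In the crop the flange touches the rail and the end stop at (440,215). I'll ease the forces nearly to zero, then release.

Emit:
step_arm --series '[0.002, -0.0005, -0.001, 0, 0.0035, -0.001, -0.001, 0, 0.0035, -0.001, -0.001, 0]'

```text
time: 13.92
tool_pos: [0.5681, 0.1669, 0.0301]
tcp_rot: [-0.56, -3.079, 0.009]
wrist_force: [-9.9, -3.7, 0.5]
width: 0.272
grip_force: 79.1
```

```bash
python3 -c "
from h import *
rep()"
```

```text
jig xy [0.0321 0.0222] z 0.0301 F jig [-8.  -6.9] 0.5 M [-0.45  1.85 -0.2 ]
```

Emit:
step_arm --series '[0.001, 0, 0.001, 0, 0.0015, -0.0005, 0.001, 0, 0.0015, -0.0005, 0.001, 0]'

```text
time: 14.3
tool_pos: [0.5681, 0.167, 0.0299]
tcp_rot: [-0.561, -3.081, 0.008]
wrist_force: [-8.4, -4.0, 1.9]
width: 0.266
grip_force: 79.2
```

```bash
python3 -c "
from h import *
rep()
s=monitor.read_state();print(Ro.from_rotvec(s['tcp_rot']).as_matrix()[:,2].round(3))"
```

```text
jig xy [0.0321 0.0222] z 0.0299 F jig [-6.4 -6.7] 1.9 M [-0.72  1.44 -0.18]
[-0.01  -0.003 -1.   ]
```

Release, settle, then retract straight up.

Emit:
step_arm --series '[0, 0, 0, 0, 0, 0, 0, 0, 0, 0, 0, 0, 0, 0, 0, 0]' --gripper 0.5

```text
time: 14.8
tool_pos: [0.5736, 0.1687, 0.0327]
tcp_rot: [0.562, 3.09, 0.001]
wrist_force: [-0.0, 0.8, 0.9]
width: 0.504
grip_force: 0.0
```

```bash
python3 -c "
from h import *
rep()"
```

```text
jig xy [0.0366 0.0258] z 0.0327 F jig [-0.3  0.7] 0.9 M [ 0.01 -0.03  0.02]
```

Emit:
step_arm --series '[0, 0, -0.01, 0, 0, 0, -0.03, 0, 0, 0, -0.06, 0, 0, 0, -0.1, 0, 0, 0, -0.14, 0, 0, 0, -0.17, 0, 0, 0, -0.18, 0, 0, 0, -0.18, 0]'

```text
time: 15.8
tool_pos: [0.5734, 0.1686, 0.2135]
tcp_rot: [0.562, 3.089, 0.001]
wrist_force: [0.1, 0.3, 0.0]
width: 0.502
grip_force: 0.0
```

```bash
python3 -c "
from h import *
rep()
p=snap('side');c=p['image'][125:200,220:310];q=snap('top','f_t.png')
cv2.imwrite('pics/f_side.png',cv2.resize(c[:,:,::-1],(720,600),interpolation=cv2.INTER_CUBIC))
def bright(p): im=p['image'].astype(int);return (im.min(2)>150)
c,s=np.cos(-.359),np.sin(-.359)
x,y=.53025+c*.032-s*.027,.15745+s*.032+c*.027
print('home',x,y)
for uv in [q]:
  for l in('cover','rail','end_stop','jig'):
    print(l,[(d['score'],world(q,d['point'],.012).round(4)) for d in viewer.spot_point(q,l)],[(d['score'],world(p,d['point'],.012).round(4)) for d in viewer.spot_point(p,l)])
"
```

```text
jig xy [0.0365 0.0256] z 0.2135 F jig [-0.   0.3] 0.0 M [0.04 0.07 0.03]
home 0.56969608648963 0.171485891872362
cover [(0.97, array([ 0.6955, -0.4353,  0.012 ])), (0.78, array([ 0.346 , -0.0874,  0.012 ])), (0.63, array([0.5589, 0.1649, 0.012 ]))] [(0.95, array([ 0.3441, -0.1191,  0.012 ])), (0.79, array([ 0.695 , -0.4482,  0.012 ])), (0.76, array([0.5716, 0.1691, 0.012 ]))]
rail [(0.6, array([0.5517, 0.2119, 0.012 ]))] [(0.65, array([0.5623, 0.2103, 0.012 ]))]
end_stop [(0.46, array([0.616 , 0.1382, 0.012 ]))] [(0.38, array([0.6156, 0.1306, 0.012 ]))]
jig [(0.69, array([0.5324, 0.1627, 0.012 ]))] [(0.55, array([0.5327, 0.1357, 0.012 ]))]
```

View pics/f_side.png

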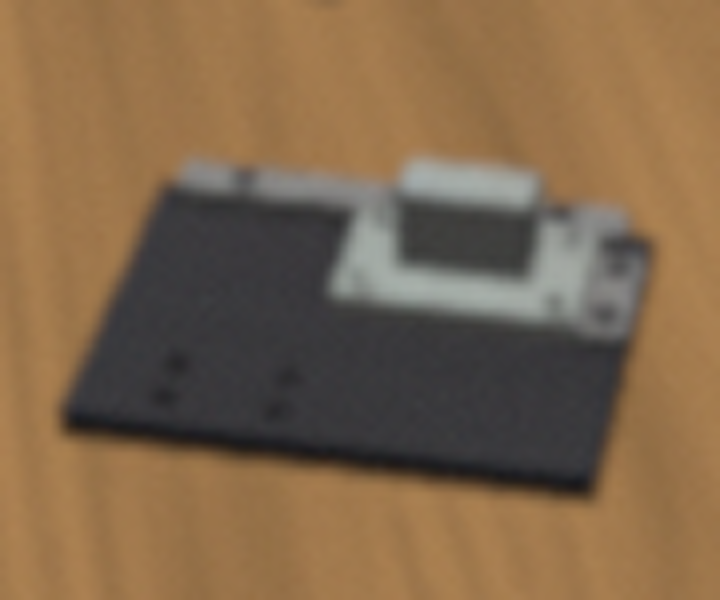

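```bash
python3 - <<'E'
from h import *
off=np.array([0,0,.0])
def mv(b,x,y,z): return b+np.array([x,y,z])
ST=[box(-.085,.085,-.009,.009,0,.01)+[0,.066,.012],box(-.009,.009,-.025,.025,0,.01)+[.086,.015,.012]]
for n in('top','side'):
    p=snap(n);m=nowood(p)
    k=comp(m,proj(p,[.53,.155,.012]))
    P=JIG+ST+[b+[.032,.027,.012] for b in COVER]
    v,f=fit(p,k,P,(.53,.155,-.36));print(n,k.sum(),v.round(4),round(f,3))
    c,s=np.cos(v[2]),np.sin(v[2])
    W=lambda x,y,z:proj(p,[v[0]+c*x-s*y,v[1]+s*x+c*y,z])
    g=p['image'].astype(np.float32).mean(2)
    def prof(pts):
        q=np.array(pts,np.float32);return cv2.remap(g,q[...,0].copy(),q[...,1].copy(),cv2.INTER_LINEAR).mean(0)
    ys=np.arange(-.015,.09,.003)
    for nm,xs in(('flange',np.arange(-.009,.004,.003)),('bare',np.arange(-.06,-.03,.004))):
        print(nm,[(int(round(y*1000)),int(t)) for y,t in zip(ys,prof([[W(x,y,.023) for y in ys] for x in xs]))])
    xs=np.arange(-.025,.105,.003)
    print('x',[(int(round(x*1000)),int(t)) for x,t in zip(xs,prof([[W(x,y,.023) for x in xs] for y in np.arange(.003,.013,.003)]))])
E
```

```text
top 42538 [ 0.5302  0.1587 -0.3662] 0.878
flange [(-15, 57), (-12, 56), (-9, 65), (-6, 126), (-3, 166), (0, 164), (3, 154), (6, 172), (9, 180), (12, 178), (15, 175), (18, 175), (21, 176), (24, 173), (27, 175), (30, 176), (33, 176), (36, 173), (39, 163), (42, 159), (45, 154), (48, 167), (51, 164), (54, 145), (57, 132), (60, 110), (63, 107), (66, 125), (69, 138), (72, 130), (75, 127), (78, 126), (81, 127), (84, 127), (87, 127)]
bare [(-15, 56), (-12, 57), (-9, 57), (-6, 56), (-3, 56), (0, 56), (3, 55), (6, 56), (9, 55), (12, 56), (15, 57), (18, 57), (21, 57), (24, 57), (27, 55), (30, 56), (33, 57), (36, 57), (39, 57), (42, 56), (45, 56), (48, 54), (51, 64), (54, 119), (57, 141), (60, 133), (63, 131), (66, 137), (69, 137), (72, 125), (75, 116), (78, 107), (81, 98), (84, 89), (87, 78)]
x [(-25, 56), (-22, 56), (-19, 56), (-16, 59), (-13, 103), (-10, 164), (-7, 174), (-4, 164), (-1, 167), (2, 178), (5, 180), (8, 176), (11, 168), (14, 166), (17, 166), (20, 164), (23, 166), (26, 166), (29, 165), (32, 164), (35, 166), (38, 165), (41, 163), (44, 166), (47, 165), (50, 164), (53, 165), (56, 172
[... 765 characters left out ...]
 (30, 58), (33, 56), (36, 54), (39, 54), (42, 59), (45, 71), (48, 88), (51, 105), (54, 117), (57, 122), (60, 124), (63, 124), (66, 123), (69, 121), (72, 119), (75, 117), (78, 116), (81, 116), (84, 116), (87, 115)]
x [(-25, 58), (-22, 58), (-19, 58), (-16, 77), (-13, 114), (-10, 142), (-7, 147), (-4, 150), (-1, 156), (2, 163), (5, 163), (8, 160), (11, 156), (14, 156), (17, 156), (20, 153), (23, 153), (26, 151), (29, 151), (32, 152), (35, 153), (38, 154), (41, 153), (44, 151), (47, 150), (50, 150), (53, 151), (56, 156), (59, 161), (62, 158), (65, 148), (68, 143), (71, 152), (74, 149), (77, 132), (80, 121), (83, 117), (86, 116), (89, 122), (92, 122), (95, 105), (98, 98), (101, 109), (104, 119)]
```

```bash
python3 -c "
from workcell import job
print(job.finish_job())"
```

```text
the job is handed in; nothing more can be done
None
```

The silver cover was pressed down in the middle of the plate (43 N), slid to the long rail and then to the end stop, and released there. The final images show it flat and touching both stops to within about 1 mm. I handed the job in at about 16 s; no verdict was returned.

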